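# Hang the sample pail on the spring scale

### The arm

A 7-joint arm with a two-finger parallel gripper is mounted at the origin on the work surface. World frame = base frame: x ahead of the robot, y to its left, z up, the work surface at z = 0. Lengths are in m, angles in rad, forces in N, time in s.
With the tool pointing down it reaches from about 0.425 to 0.925 m from the base axis. Payload 6.8 kg.
Tool frame: the origin (TCP) lies on the centre line of the jaws, within the pads' length; the fingertips stand 19 mm ahead of it and the grasp point (between the pads) is the TCP; z points along the fingers, y is the line along which they close (so a half turn about z gives the same grasp; the last joint's range is limited). The gripper opens to 85 mm and grips with 20 to 120 N. Pads are 22 mm wide; open, the fingers measure 114 mm over their backs; the gripper's body (76 mm by 85 mm) begins 54 mm behind the grasp point. The pads swing forward as they close: fully open they stand 13 mm farther back than shut.
Start: joints at [1.169, 0.477, 0.022, 1.555, -0.011, 1.109, -0.083], TCP at [0.195, -0.646, 0.25] pointing down, gripper open.
Joint ranges: [-2.96, 2.96], [-0.34, 2.1], [-1.41, 1.46], [0.24, 2.44], [-1.37, 4.51], [0.17, 1.92], [-2.96, 2.96]. Speed limits (rad/s): [2.39, 2.39, 3.14, 3.14, 3.14, 3.14, 3.14].

### API

Orientations are given as a unit quaternion [w, x, y, z].
In Python, from station import status, optics, ticket gives the robot as it stands.
- The arm moves only by the shell command python3 -m pendant 'ROWS'. ROWS is JSON, a list of rows, each a list of 3 entries, a list of its own where there are three numbers: the shift along the world's x, y, z in units of 40 mm (1.0 is 40 mm), then the turn, a rotation vector about the world's x, y, z in units of 5 degrees (1.0 is 5 degrees), then the finger opening in mm, from 0 to 85.4. A call has 1 to 20 rows; each row shifts and turns the commanded pose from where the row before left it; what a row does not reach is not made up. A row lasts 1/10 s, in which the tool goes at most 50 mm and 8.59 degrees, less where a joint would pass 70% of its speed; a pose out of reach is approached as far as the arm can. A call is refused whole if a number of a shift passes 1 or a number of a turn 1, either way. A call with a gripper value outside its range is refused whole. The fingers move at their own pace and stop on an object; the grip force is fixed at half the most. Time passes only in rows, so rows that do not move let the fingers close. It gives the time, the measured TCP pose, the force, the opening and the grip force at its end, in the units of the state.
- status.state(): the state, without advancing time (a new reading comes with each control period).
- optics.capture(name): name is "scene" or "side" or "wrist"; returns a dict with "image" (480x640x3 uint8, blue, green, red), "mtx" (3x3 intrinsics, pixels), "k1" (the pictures are not rectified: a ray, as slopes to the right and down, at radius r is drawn at 1 + k1 r^2 times it, then the intrinsics apply), "camera_from_world" (4x4, takes a point from world to camera coordinates). Camera axes: x right, y up, looking along -z (the intrinsics and any distortion apply to the point x, -y, -z); pixel columns grow to the right and rows downward; lengths in m; the calibration is good to about 2 mm. A picture is of the moment at which its call begins. There is no depth.
- ticket.sign_off(): hands the job in; it is judged then, once.
Trained networks look in a picture, given as the dict that the camera call returned (one of the last four; its "shot" number tells which), for a name from the list of things; names that differ only in an ending like _2 or _b are one class to them, and where a whole thing is asked for, a point or a joint stands for the part that bears it (a point fixed in the world has none). Each returns a list of dicts, best first, with "conf" (0 to 1); they miss things now and then, are a little off and sometimes report something else, mostly with a low value. They report only what shows in the picture. A call takes as long as a camera call.
- optics.trace(picture, query): "pixels" (480x640 bool, what is visible of it) and "position" ([row, column] in pixels, amid what is visible of it).
- optics.spot_point(picture, query): "position" ([row, column] in pixels: a listed point, or the origin of a listed thing).
The state is a dict: "time": time; "qpos": joint angles; "qvel": joint speeds; "effort": joint torques, N m; "position": TCP position; "eef_rot": TCP orientation; "wrist_force": force on the tool from outside, world axes, zero at the start; "torque": the same for the moment, N m; "grip_width": opening from 0.0 (shut) to 1.0 (fully open); "gripper_force": force on a finger pad.
Only numpy, scipy, OpenCV 4.12 (cv2) and the standard library are available. Lean on these libraries where they do the work, as an engineer would, in place of code of your own. Each camera call takes 0.05 s, during which the arm holds its last target. There are 200 camera calls.

### The job

Weigh the pail of quartz samples: with the pail standing where it is, swing its flat-lying bail up until it is upright, then carry the pail by the bail, without tipping it, and hook the middle of the bail over the hook of the column scale. Ease the weight slowly onto the hook until the scale carries all of it before you let go, so that the hook arm never drops or springs up with a jerk and is never pressed down to its stop. Leave the pail hanging still, touched by nothing but the hook, and do not disturb the other things on the desk.

Things in the scene. Friction and masses are not known exactly. Their poses are not given: they have to be found in the camera images.
- pail: Small round stainless steel pail, 94 mm across the rim, 74 mm across the foot, 75 mm high, weight not known (under 1 kg), holding three faceted quartz samples set in black foam, loose on the desk. Origin: centre of its underside; z up. The bail pivots on ears at the rim on its +y and -y sides, on an axis along y 66 mm above the origin; lying flat, the bail points to -x.
- bail (a joint): Swing bail of 5 mm steel wire, 112 mm wide. Angle in rad: 0 flat (level, towards the pail's -x, its outer bar 80 mm from the pivot axis, beyond the rim), 1.57 upright, 3.14 flat on the other side. It swings freely and falls if let go. The straight outer bar, parallel to the pivot axis, carries two black sleeves with a bare raised crimp between them.
- bail_mid (a point): Inner (lower, when upright) side of the wire at the middle of the crimp: a 12 mm long straight piece of bare wire 6 mm farther out than the bar, 83.5 mm from the pivot axis. This spot rests in the hook.
- grip_a (a point): Centre of the sleeve on the pail's +y side: black tube 10 mm in diameter and 32 mm long, 31 mm from the middle of the bail, on the bar 80 mm from the pivot axis. It turns freely on the wire, so it can be held firmly while the bail swings.
- grip_b (a point): Centre of the like sleeve on the pail's -y side.
- scale: Column spring scale fixed to the desk: black iron foot 150 x 150 x 12 mm, chrome column 24 mm square, 358 mm high with its brass top knob. Origin: under the column; z up. The brass hook arm points to its -x side.
- hookarm (a joint): How far the hook arm has sunk on the column, in m: 0 unloaded, 0.070 at its stop. A spring of 150 N/m carries it (6.7 mm per newton), nearly undamped, without friction. It is delicate: it should creep down under the load, never faster than 50 mm/s, and not rebound.
- hook_seat (a point): Lowest point of the hook's trough, on top of its 8 mm round brass bar, 121.5 mm in front (-x) of the column axis, 245 mm above the desk unloaded; sinks with the arm; axes as the scale's. The trough is 11 mm long at the bottom, open upwards; its upturned tip (-x side) ends 18 mm above this point, the level bar on the +x side is 8 mm above it. The bail, lying along y, is hooked on from above.
- tray: Bystander: white porcelain grading tray, 110 x 150 x 18 mm. Origin under its centre.
- loupe: Bystander: black folding loupe, about 62 x 28 x 16 mm, origin under its middle.
- tweezer: Bystander: chrome stone tweezer, 160 x 20 x 8 mm, lying along its x. Origin under its middle.
- dome: Bystander: squat smoked glass dome, 96 mm in diameter, 76 mm high. Origin under its centre.
- weight: Bystander: brass check weight, 38 mm in diameter, 55 mm high. Origin under its centre.
- papers: Bystander: dark wooden box of stone papers, 130 x 100 mm, 63 mm high. Origin under its centre.
- vise: Bystander, fixed: cast-iron vise, 170 x 70 mm, 92 mm high, gripping a faceted quartz block. Origin under its centre.

How it is judged:
By the outcome, as a careful person would: the job done as asked, in the order asked, and still so for the second after the job is handed in, with the robot touching nothing.
It also fails if it takes over 72 s, if anything falls off the work surface, if the arm or the gripper's body presses on something with over 40 N, if the wrist force passes 120 N, or if a joint passes its speed limit or range.

## Working session

There is one attempt and no reset: what is moved stays moved. The work goes in short steps, Python scripts to look and compute and a shell command to move; the robot and the scene stay as the last step left them, time stands still between calls to the robot, and variables do not carry over. Pictures are saved under pics/ and viewed, at most 10 in all, crops included, and the job is handed in when it is done.

```bash
ls; mkdir -p pics
cat > h.py <<'E'
import numpy as np, cv2
from station import status, optics, ticket
from scipy.optimize import least_squares
def proj(p,X):
    M=np.array(p["camera_from_world"]);c=M[:3,:3]@np.asarray(X)+M[:3,3]
    s=np.array([c[0],-c[1]])/-c[2]; s=s*(1+p["k1"]*(s@s)); K=np.array(p["mtx"])
    return np.array([K[0,0]*s[0]+K[0,2],K[1,1]*s[1]+K[1,2]])
def onplane(p,rc,z):
    "pixel [row,col] -> world point at height z"
    f=lambda v: proj(p,[v[0],v[1],z])-[rc[1],rc[0]]
    return least_squares(f,[0.5,0.0]).x
def tri(obs,x0=(0.5,0,0.1)):
    "obs: list of (pic,[row,col])"
    r=least_squares(lambda X:np.concatenate([proj(p,X)-[rc[1],rc[0]] for p,rc in obs]),x0)
    return r.x, np.sqrt(np.mean(r.fun**2))
E
python3 - <<'E'
from h import *
a=optics.capture("scene");b=optics.capture("side")
cv2.imwrite("pics/a.png",a["image"]);cv2.imwrite("pics/b.png",b["image"])
for n in ["pail","bail_mid","grip_a","scale","hook_seat","tray","loupe","tweezer","dome","weight","papers","vise"]:
    for q,p in (("scene",a),("side",b)):
        r=optics.spot_point(p,n)
        print(n,q,[(round(d["conf"],2),np.round(d["position"]).tolist()) for d in r[:3]], [np.round(onplane(p,d["position"],0),3).tolist() for d in r[:1]])
for p in(a,b):
    M=np.array(p["camera_from_world"]);print(-M[:3,:3].T@M[:3,3])
print(status.state())
E
```

```text
pics
pail scene [(0.57, [297.0, 358.0])] [[0.548, 0.082]]
pail side [(0.64, [316.0, 322.0])] [[0.548, 0.08]]
bail_mid scene [(0.86, [300.0, 371.0])] [[0.557, 0.111]]
bail_mid side [(0.57, [290.0, 284.0])] [[0.67, 0.068]]
grip_a scene [(0.62, [295.0, 383.0]), (0.48, [300.0, 360.0])] [[0.541, 0.139]]
grip_a side [(0.71, [226.0, 433.0]), (0.62, [278.0, 290.0]), (0.37, [295.0, 279.0])] [[0.51, -0.356]]
scale scene [(0.74, [283.0, 181.0])] [[0.513, -0.348]]
scale side [(0.62, [318.0, 320.0]), (0.6, [228.0, 433.0])] [[0.548, 0.086]]
hook_seat scene [(0.96, [233.0, 156.0]), (0.28, [245.0, 431.0]), (0.24, [295.0, 387.0])] [[0.316, -0.463]]
hook_seat side [(0.79, [133.0, 395.0])] [[0.855, -0.704]]
tray scene [(0.71, [358.0, 368.0]), (0.18, [234.0, 156.0])] [[0.735, 0.1]]
tray side [(0.72, [288.0, 256.0]), (0.58, [280.0, 294.0])] [[0.726, 0.107]]
loupe scene [(0.53, [324.0, 425.0]), (0.28, [285.0, 181.0])] [[0.632, 0.23]]
loupe side [(0.73, [280.0, 291.0]), (0.65, [338.0, 250.0])] [[0.679, 0.033]]
tweezer scene [(0.56, [296.0, 489.0]), (0.53, [247.0, 433.0]), (0.22, [299.0, 371.0])] [[0.537, 0
[... 613 characters left out ...]
 'qpos': array([ 1.16891345,  0.47700499,  0.02240762,  1.5553989 , -0.01150204,
        1.10932188, -0.0831104 ]), 'qvel': array([-0.0006609 , -0.00111397,  0.00053343, -0.0005533 ,  0.00064353,
        0.0002262 ,  0.00056214]), 'effort': array([-1.22184097e-04, -5.96333349e+01,  1.60618722e+00, -2.81545812e+01,
        1.24083259e-02,  1.60905867e-03, -1.00271723e-05]), 'position': array([ 0.19546779, -0.64608881,  0.25030517]), 'eef_rot': array([-3.47550094e-06,  9.89233703e-01,  1.46344390e-01,  5.19788294e-06]), 'wrist_force': array([-0.24658947,  0.12850018,  0.01123942]), 'torque': array([-0.01910525, -0.01004844, -0.00038732]), 'gripper_force': 0.0, 'grip_width': 0.9982039614896088}
```

View pics/a.png

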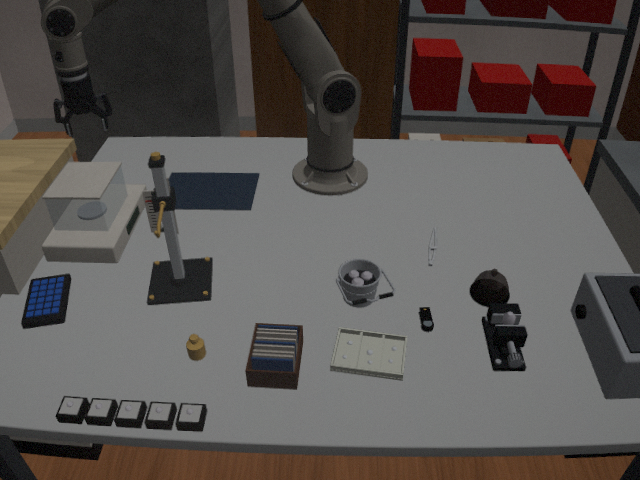

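View pics/b.png

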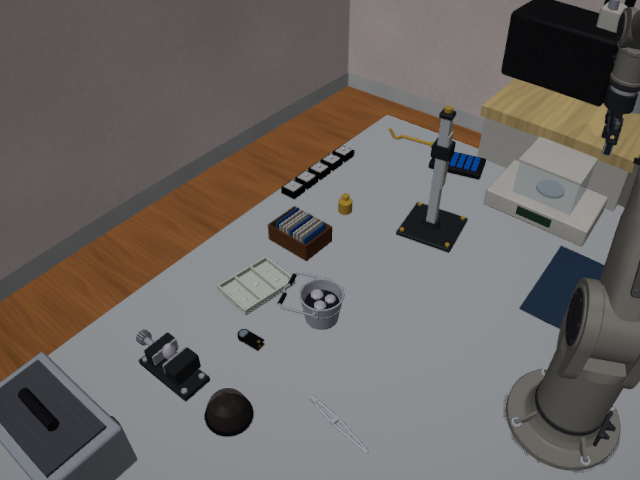

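The scene view shows the pail at about (360,280), with the bail lying towards the viewer and to the right, sleeves at about (358,300) and (387,295). The scale column stands on its foot at (180,282), with the hook tip at (157,233). The side view shows the hook at (395,133) and the sleeves at (283,297) and (291,279). Next I'll triangulate these points.

```bash
cat > m.py <<'E'
from h import *
a=optics.capture("scene");b=optics.capture("side")
def best(p,n,xy,z,k=3):
    e=proj(p,[xy[0],xy[1],z]); return e
for n in ["bail_mid","hook_seat","grip_a","grip_b"]:
    A=optics.spot_point(a,n);B=optics.spot_point(b,n)
    for d in A[:3]:
        for e in B[:3]:
            X,r=tri([(a,d["position"]),(b,e["position"])])
            if r<3: print(n,np.round(d["conf"],2),np.round(e["conf"],2),np.round(X,4),round(r,2), np.round(d["position"],1),np.round(e["position"],1))
E
python3 m.py
python3 - <<'E'
from h import *
a=optics.capture("scene");b=optics.capture("side")
c1=cv2.resize(a["image"][250:320,315:415],(800,560),interpolation=cv2.INTER_CUBIC)
c2=cv2.resize(b["image"][260:340,260:360],(700,560),interpolation=cv2.INTER_CUBIC)
c3=cv2.resize(a["image"][145:305,130:220],(450,800)[:2],interpolation=cv2.INTER_CUBIC)
c4=cv2.resize(b["image"][95:255,380:470],(450,800),interpolation=cv2.INTER_CUBIC)
top=np.hstack([cv2.resize(c1,(400,280)),cv2.resize(c2,(350,280))])
sc=np.hstack([cv2.resize(a["image"][145:305,130:220],(180,320)),])
bot=np.hstack([cv2.resize(a["image"][145:255,120:230],(320,320),interpolation=cv2.INTER_CUBIC),cv2.resize(b["image"][95:205,370:480],(320,320),interpolation=cv2.INTER_CUBIC),np.zeros((320,110,3),np.uint8)])
cv2.imwrite("pics/c.png",np.vstack([top,bot]))
for n in ["grip_a","bail","scale","hookarm"]:
  for q,p in (("scene",a),("side",b)):
    for d in optics.trace(p,n)[:2]:
      m=d["pixels"];ys,xs=np.nonzero(m);print(n,q,round(d["conf"],2),np.round(d["position"]),m.sum(),ys.min(),ys.max(),xs.min(),xs.max())
E
```

```text
bail_mid 0.68 0.5 [0.6273 0.1107 0.0678] 1.11 [298.6 371.9] [288.5 283.3]
hook_seat 0.71 0.74 [ 0.6386 -0.3292  0.2457] 0.36 [233.4 157.4] [134.5 395.3]
grip_a 0.38 0.37 [0.6359 0.081  0.0696] 0.51 [301.7 360.2] [277.5 291. ]
grip_b 0.38 0.37 [0.6359 0.081  0.0696] 0.51 [301.7 360.2] [277.5 291. ]
grip_a scene 0.62 [301. 360.] 60 298 303 354 366
grip_a scene 0.6 [294. 386.] 56 292 298 380 392
grip_a side 0.48 [278. 292.] 35 274 283 289 295
bail scene 0.65 [294. 381.] 217 271 303 337 394
bail side 0.66 [294. 284.] 185 272 314 278 317
scale scene 0.67 [266. 167.] 4716 152 304 142 212
scale side 0.67 [214. 441.] 3803 106 251 389 466
hookarm scene 0.65 [205. 161.] 473 188 236 151 175
hookarm side 0.91 [147. 433.] 419 129 159 389 453
hookarm side 0.63 [301. 320.] 1957 274 329 278 342
```

View pics/c.png

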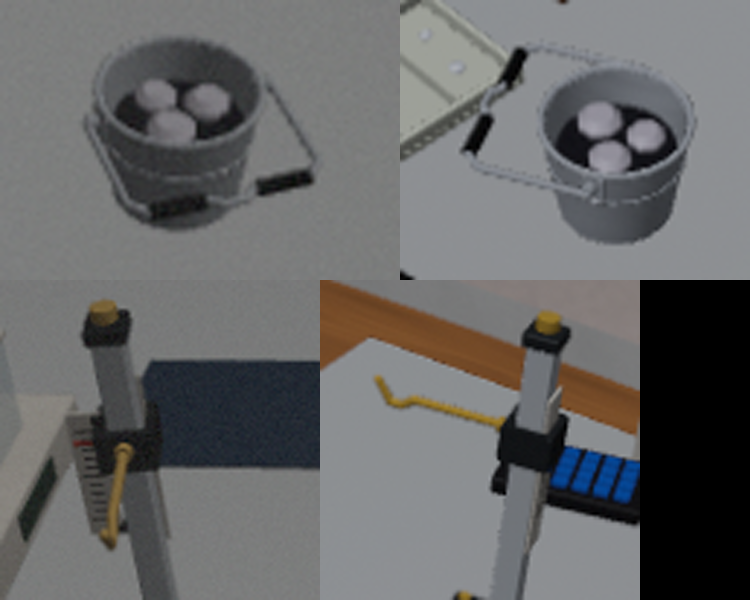

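Run:
```python
from h import *
a=optics.capture("scene");b=optics.capture("side")
ga,_=tri([(a,[301.7,359.8]),(b,[278.2,292])]);gb,r=tri([(a,[295.5,386]),(b,[298.6,282.3])])
print("ga",ga.round(4),"gb",gb.round(4),r)
# pail pose fit with known geometry: centre (x,y), angle of bail dir
pts=[(80,31),(80,-31),(86,0)]
obs=[((80,31),a,[301.7,359.8]),((80,31),b,[278.2,292]),((80,-31),a,[295.5,386]),((80,-31),b,[298.6,282.3]),((85,0),a,[299.5,371.7]),((85,0),b,[289,283.8])]
def P(v,uv):
    c,s=np.cos(v[2]),np.sin(v[2]);u,w=np.array(uv)/1e3
    return [v[0]+u*c+w*s, v[1]+u*s-w*c, 0.066+v[3]]
f=lambda v:np.concatenate([proj(p,P(v,uv))-[rc[1],rc[0]] for uv,p,rc in obs])
r=least_squares(f,[.547,.081,.36,0]);v=r.x;print("pail",v.round(4),np.degrees(v[2]),r.fun.round(1))
print("gb fit",np.round(P(v,(80,-31)),4),"ga fit",np.round(P(v,(80,31)),4))
# scale: column top knob, foot via trace
for p in(a,b):
    d=optics.trace(p,"scale")[0]
    print([np.round(onplane(p,e["position"],0),4) for e in optics.spot_point(p,"scale")[:2]])
# foot corners: seen in crop
```

```text
ga [0.6339 0.0801 0.0678] gb [0.6111 0.1385 0.0658] 0.320630681867729
pail [5.476e-01 8.060e-02 3.617e-01 3.000e-04] 20.7222966161336 [-0.7 -0.1 -0.4  1.  -0.6 -0.3 -0.4 -0.2  1.5  0.4  0.9 -0.8]
gb fit [0.6115 0.1379 0.0663] ga fit [0.6334 0.0799 0.0663]Traceback (most recent call last):
  File "<stdin>", line 16, in <module>
IndexError: list index out of range
```

Run:
```python
from h import *
a=optics.capture("scene");b=optics.capture("side")
o=[cv2.resize(a["image"][250:310,140:220],(400,300),interpolation=cv2.INTER_CUBIC),cv2.resize(b["image"][195:255,390:470],(400,300),interpolation=cv2.INTER_CUBIC)]
o2=[cv2.resize(a["image"][180:240,130:210],(400,300),interpolation=cv2.INTER_CUBIC),cv2.resize(b["image"][110:170,380:460],(400,300),interpolation=cv2.INTER_CUBIC)]
cv2.imwrite("pics/d.png",np.vstack([np.hstack(o),np.hstack(o2)]))
```

```text
(no output)
```

View pics/d.png

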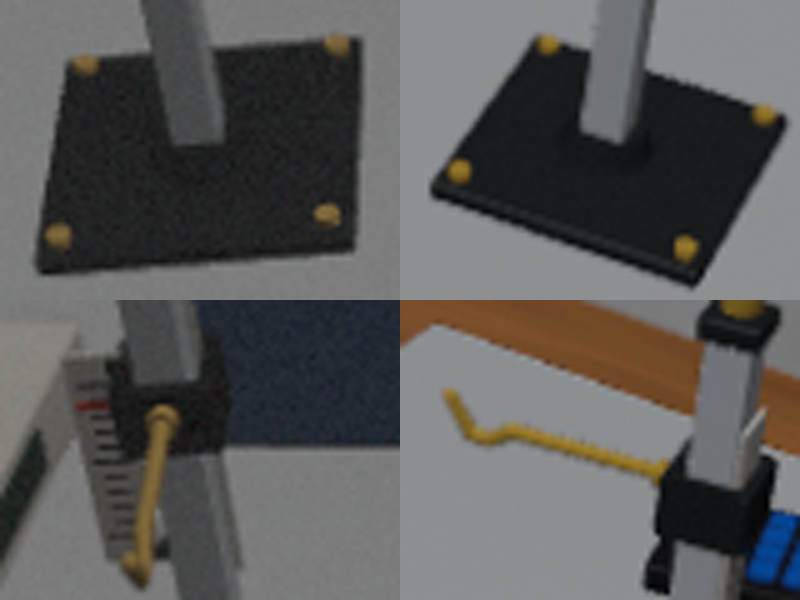

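The lower-left and lower-right crops show the hook tip and trough, with the trough at about (137,397) in the side picture. The upper crops show the foot with its four brass screws, so I'll fit the scale pose from those.

Run:
```python
from h import *
a=optics.capture("scene");b=optics.capture("side")
S=[(a,85,65,140,250),(a,337,45,140,250),(a,58,237,140,250),(a,327,214,140,250)]
T=[(459,170),(685,247),(548,44),(763,114)]
sc=[[y/5+250,x/5+140] for _,x,y,_,_ in S]; sd=[[y/5+195,(x-400)/5+390] for x,y in T]
print([onplane(a,q,.014).round(3).tolist() for q in sc]);pp=[onplane(b,q,.014).round(3).tolist() for q in sd];print(pp)
A=np.array([onplane(a,q,.014) for q in sc]);B=np.array([onplane(b,q,.014) for q in sd])
for Q in(A,B):
    # order by angle
    c=Q.mean(0);d=Q-c;d=d[np.argsort(np.arctan2(d[:,1],d[:,0]))]
    ang=np.degrees(np.angle((((d[:,0]+1j*d[:,1])/np.abs(d[:,0]+1j*d[:,1]))**4).sum())/4)
    print("centre",c.round(4),"ang(mod90, diag)",ang)
    for yaw in (np.radians(ang+45),np.radians(ang-45)):
        h=np.append(c+.1215*np.array([np.cos(yaw),np.sin(yaw)]),.245); print(np.degrees(yaw),h.round(4),proj(a,h).round(1),proj(b,h).round(1))
for X in ([.6386,-.3292,.2457],):print(proj(a,X).round(1),proj(b,X).round(1))
```

```text
[[0.458, -0.42], [0.437, -0.295], [0.582, -0.401], [0.561, -0.276]]
[[0.563, -0.279], [0.439, -0.299], [0.582, -0.402], [0.458, -0.422]]
centre [ 0.5097 -0.3481] ang(mod90, diag) -35.84304618500954
9.156953814990459 [ 0.6297 -0.3288  0.245 ] [158.5 230.7] [397.9 136.4]
-80.84304618500954 [ 0.5291 -0.4681  0.245 ] [108.9 202. ] [460.  127.8]
centre [ 0.5103 -0.3504] ang(mod90, diag) -35.93798360710851
9.062016392891493 [ 0.6303 -0.3313  0.245 ] [157.2 230.8] [398.2 135.9]
-80.9379836071085 [ 0.5295 -0.4704  0.245 ] [107.8 202. ] [460.3 127.4]
[157.1 233. ] [395.  134.9]
```

```bash
python3 -m pendant '[[[0.52,0.98,0],[0,0,0.94],34],[[0.52,0.98,0],[0,0,0.94],34],[[0.52,0.98,0],[0,0,0.94],34],[[0.52,0.98,0],[0,0,0.94],34],[[0.52,0.98,0],[0,0,0.94],34],[[0.52,0.98,0],[0,0,0.94],34],[[0.52,0.98,0],[0,0,0.94],34],[[0.52,0.98,0],[0,0,0.94],34],[[0.52,0.98,0],[0,0,0.94],34],[[0.52,0.98,0],[0,0,0.94],34],[[0.52,0.98,0],[0,0,0.94],34],[[0.52,0.98,0],[0,0,0.94],34],[[0.52,0.98,0],[0,0,0.94],34],[[0.52,0.98,0],[0,0,0.94],34],[[0.52,0.98,0],[0,0,0.94],34],[[0.52,0.98,0],[0,0,0.94],34],[[0.52,0.98,0],[0,0,0.94],34],[[0.52,0.98,0],[0,0,0.94],34],[[0.52,0.98,0],[0,0,0.94],34],[[0.52,0.98,0],[0,0,0.94],34]]'
cat > pose.py <<'E'
from h import *
from scipy.spatial.transform import Rotation as R
s=status.state();q=s["eef_rot"];m=R.from_quat([q[1],q[2],q[3],q[0]]).as_matrix()
print("t",round(s["time"],2),"p",s["position"].round(4),"yaw_y",np.degrees(np.arctan2(m[1,1],m[0,1])).round(2),"z",m[:,2].round(3),"F",s["wrist_force"].round(2),"T",s["torque"].round(3),"w",round(s["grip_width"]*85.4,1),s["gripper_force"], "q",s["qpos"].round(2))
E
python3 pose.py
```

```text
time: 4.65
position: [0.6123, 0.1393, 0.2504]
eef_rot: [0.0, 0.567, 0.824, 0.0]
wrist_force: [-0.2, -0.6, 0.0]
grip_width: 0.402
gripper_force: 0.0
t 4.65 p [0.6123 0.1393 0.2504] yaw_y 20.99 z [ 0. -0. -1.] F [-0.17 -0.6   0.01] T [-0.02  -0.051  0.004] w 34.3 0.0 q [ 0.14  0.48 -0.64  1.64  0.31  1.13 -0.21]
```

Run:
```python
from h import *
w=optics.capture("wrist");im=w["image"].copy()
for X in ([.6115,.1379,.066],[.6334,.0799,.066]):
    u=proj(w,X);cv2.drawMarker(im,tuple(int(t) for t in u),(0,0,255),0,12,1)
cv2.imwrite("pics/e.png",im)
for n in("grip_a","bail_mid","pail"):
    for d in optics.spot_point(w,n)[:3]: print(n,round(d["conf"],2),np.round(d["position"],1),onplane(w,d["position"],.066 if n!="pail" else 0).round(4))
```

```text
grip_a 0.65 [281.4 309. ] [0.6338 0.0794]
grip_a 0.65 [214.1 308. ] [0.6117 0.1352]
bail_mid 0.84 [246.5 313.3] [0.6258 0.1106]
pail 0.82 [224.4 228.8] [0.548  0.0797]
```

View pics/e.png

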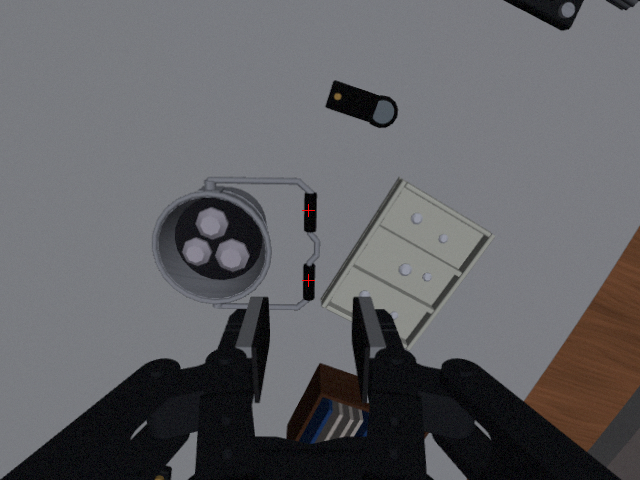

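The wrist view shows the predicted sleeve marks at (309,210) and (309,280), right on the sleeves, and the fingers are clear. I'll descend and grip.

```bash
python3 -m pendant '[[[-0.02,-0.04,-0.8],[0,0,-0.05],34],[[0,0,-0.9],[0,0,0],34],[[0,0,-0.9],[0,0,0],34],[[0,0,-0.9],[0,0,0],34],[[0,0,-0.7],[0,0,0],34],[[0,0,-0.4],[0,0,0],34],[[0,0,0],[0,0,0],34]]'; python3 pose.py; python3 -m pendant '[[[0,0,0],[0,0,0],20],[[0,0,0],[0,0,0],14],[[0,0,0],[0,0,0],5],[[0,0,0],[0,0,0],5],[[0,0,0],[0,0,0],5],[[0,0,0],[0,0,0],5]]';python3 pose.py
```

```text
time: 5.55
position: [0.6093, 0.1343, 0.0644]
eef_rot: [-0.001, 0.57, 0.822, -0.002]
wrist_force: [-0.5, -0.4, 0.3]
grip_width: 0.401
gripper_force: 0.0
t 5.55 p [0.6093 0.1343 0.0644] yaw_y 20.48 z [-0.004 -0.002 -1.   ] F [-0.45 -0.42  0.32] T [-0.038  0.018  0.063] w 34.3 0.0 q [ 0.08  0.68 -0.54  1.78  0.46  0.81 -0.34]
time: 6.15
position: [0.6121, 0.1369, 0.0677]
eef_rot: [0.001, 0.569, 0.822, 0.001]
wrist_force: [1.4, 0.9, 5.8]
grip_width: 0.093
gripper_force: 58.9
t 6.15 p [0.6121 0.1369 0.0677] yaw_y 20.58 z [ 0.003  0.001 -1.   ] F [1.43 0.9  5.84] T [ 0.132 -0.375 -0.019] w 7.9 58.939366936683655 q [ 0.08  0.68 -0.55  1.78  0.46  0.81 -0.34]
```

```bash
python3 -m pendant '[[[-0.011,-0.004,0.156],[0,0,0],5],[[-0.011,-0.004,0.156],[0,0,0],5],[[-0.034,-0.013,0.153],[0,0,0],5],[[-0.034,-0.013,0.153],[0,0,0],5],[[-0.056,-0.021,0.145],[0,0,0],5],[[-0.056,-0.021,0.145],[0,0,0],5],[[-0.077,-0.029,0.134],[0,0,0],5],[[-0.077,-0.029,0.134],[0,0,0],5],[[-0.095,-0.036,0.119],[0,0,0],5],[[-0.095,-0.036,0.119],[0,0,0],5]]'; python3 pose.py
```

```text
time: 7.15
position: [0.5893, 0.1285, 0.124]
eef_rot: [0.001, 0.569, 0.822, 0.001]
wrist_force: [4.8, 3.2, 4.4]
grip_width: 0.09
gripper_force: 59.3
t 7.15 p [0.5893 0.1285 0.124 ] yaw_y 20.59 z [ 0.002  0.001 -1.   ] F [4.79 3.2  4.4 ] T [ 0.732 -1.018  0.049] w 7.7 59.319645166397095 q [ 0.12  0.57 -0.59  1.81  0.4   0.88 -0.3 ]
```

```bash
python3 -m pendant '[[[0.025,0.01,0.025],[0,0,0],5],[[0,0,0],[0,0,0],5]]'; python3 pose.py
python3 - <<'E'
from h import *
b=optics.capture("side");a=optics.capture("scene")
for n,p in(("scene",a),("side",b)):
  for d in optics.spot_point(p,"pail")[:2]: print(n,round(d["conf"],2),np.round(d["position"],1),onplane(p,d["position"],0).round(4))
E
```

```text
time: 7.35
position: [0.5899, 0.1288, 0.1245]
eef_rot: [0.0, 0.569, 0.822, 0.0]
wrist_force: [3.0, 3.4, 3.2]
grip_width: 0.089
gripper_force: 59.2
t 7.35 p [0.5899 0.1288 0.1245] yaw_y 20.58 z [ 0.001  0.    -1.   ] F [2.99 3.45 3.16] T [ 0.684 -0.75   0.009] w 7.6 59.23022747039795 q [ 0.12  0.57 -0.59  1.81  0.4   0.88 -0.3 ]
scene 0.72 [299.1 359.4] [0.5554 0.0843]
side 0.8 [315.4 324.4] [0.545  0.0732]
```

```bash
python3 -m pendant '[[[0.04,0.04,0.04],[0,0,0],5],[[0,0,0],[0,0,0],5]]'; python3 pose.py
```

```text
time: 7.75
position: [0.5901, 0.129, 0.1244]
eef_rot: [-0.001, 0.57, 0.822, -0.002]
wrist_force: [-0.1, 0.4, -0.4]
grip_width: 0.089
gripper_force: 58.8
t 7.75 p [0.5901 0.129  0.1244] yaw_y 20.56 z [-0.004 -0.002 -1.   ] F [-0.13  0.39 -0.4 ] T [ 0.015 -0.131  0.049] w 7.6 58.781129121780396 q [ 0.12  0.58 -0.59  1.8   0.4   0.89 -0.3 ]
```

```bash
python3 -m pendant '[[[-0.112,-0.042,0.102],[0,0,0],5],[[-0.112,-0.042,0.102],[0,0,0],5],[[-0.125,-0.047,0.082],[0,0,0],5],[[-0.125,-0.047,0.082],[0,0,0],5],[[-0.136,-0.051,0.060],[0,0,0],5],[[0,0,0],[0,0,0],5]]'; python3 pose.py
```

```text
time: 8.35
position: [0.5659, 0.1202, 0.1426]
eef_rot: [-0.0, 0.569, 0.822, -0.001]
wrist_force: [-0.3, -0.5, -3.8]
grip_width: 0.093
gripper_force: 58.4
t 8.35 p [0.5659 0.1202 0.1426] yaw_y 20.57 z [-0.001 -0.001 -1.   ] F [-0.26 -0.45 -3.82] T [-0.224  0.253 -0.012] w 8.0 58.37865114212036 q [ 0.15  0.52 -0.61  1.85  0.38  0.89 -0.28]
```

```bash
python3 -m pendant '[[[0,0,-0.04],[0,0,0],5],[[-0.136,-0.051,0.052],[0,0,0],5],[[-0.143,-0.054,0.037],[0,0,0],5],[[-0.143,-0.054,0.037],[0,0,0],5],[[-0.146,-0.055,0.012],[0,0,0],5],[[-0.146,-0.055,0.0],[0,0,0],5],[[0,0,0],[0,0,0],5]]'; python3 pose.py;  python3 - <<'E'
from h import *
b=optics.capture("side");a=optics.capture("scene")
for n in("pail","bail_mid"):
 for q,p in(("scene",a),("side",b)):
  for d in optics.spot_point(p,n)[:2]: print(n,q,round(d["conf"],2),np.round(d["position"],1),onplane(p,d["position"],0 if n=="pail" else .15).round(4))
cv2.imwrite("pics/f.png",np.hstack([cv2.resize(a["image"][190:330,290:430],(400,400)),cv2.resize(b["image"][200:340,260:400],(400,400))]))
E
```

```text
time: 9.05
position: [0.5387, 0.1104, 0.1479]
eef_rot: [0.001, 0.569, 0.822, 0.001]
wrist_force: [0.4, -1.5, 6.8]
grip_width: 0.089
gripper_force: 59.7
t 9.05 p [0.5387 0.1104 0.1479] yaw_y 20.59 z [ 0.003  0.    -1.   ] F [ 0.36 -1.45  6.77] T [-0.11  -0.043 -0.005] w 7.6 59.68197584152222 q [ 0.18  0.47 -0.63  1.92  0.36  0.86 -0.27]
pail scene 0.75 [298.2 357.9] [0.5525 0.0808]
pail side 0.92 [313.7 320. ] [0.556  0.0753]
pail side 0.16 [374.4 174.6] [0.6876 0.3967]
bail_mid scene 0.63 [248.4 358.3] [0.5539 0.0763]
bail_mid side 0.42 [268.3 318.1] [0.5541 0.0836]
```

View pics/f.png

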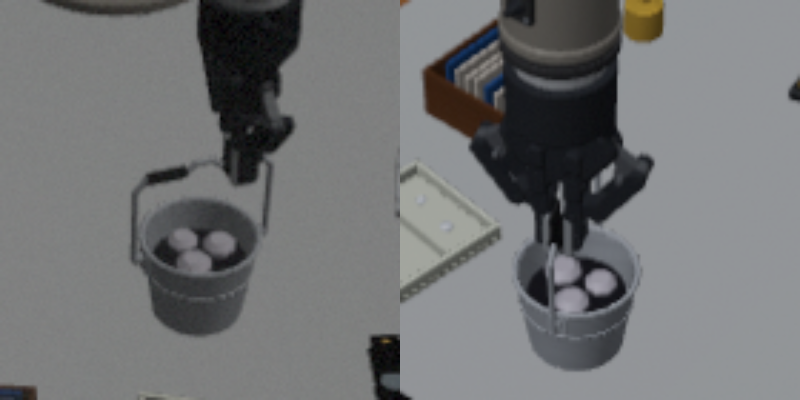

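```bash
python3 -m pendant '[[[-0.02,0,0.05],[0,0,0],5],[[0,0,0.02],[0,0,0],5],[[0,0,0.03],[0,0,0],5]]';python3 pose.py; python3 -m pendant '[[[0,0,0.05],[0,0,0],5],[[0,0,0.05],[0,0,0],5],[[0,0,0.05],[0,0,0],5],[[0,0,0.05],[0,0,0],5],[[0,0,0.05],[0,0,0],5],[[0,0,0.05],[0,0,0],5],[[0,0,0.05],[0,0,0],5],[[0,0,0.05],[0,0,0],5],[[0,0,0],[0,0,0],5]]'; python3 pose.py
python3 - <<'E'
from h import *
b=optics.capture("side");a=optics.capture("scene")
cv2.imwrite("pics/g.png",np.hstack([cv2.resize(a["image"][190:330,290:430],(400,400)),cv2.resize(b["image"][200:340,260:400],(400,400))]))
E
```

```text
time: 9.65
position: [0.5364, 0.1097, 0.1496]
eef_rot: [-0.001, 0.569, 0.822, -0.001]
wrist_force: [-0.1, -0.6, -6.9]
grip_width: 0.09
gripper_force: 58.4
t 9.65 p [0.5364 0.1097 0.1496] yaw_y 20.58 z [-0.002 -0.001 -1.   ] F [-0.07 -0.57 -6.93] T [ 0.077  0.009 -0.038] w 7.7 58.363181948661804 q [ 0.18  0.47 -0.63  1.92  0.35  0.87 -0.27]
time: 10.55
position: [0.5378, 0.1102, 0.1669]
eef_rot: [0.0, 0.569, 0.822, 0.0]
wrist_force: [0.5, 0.6, -7.1]
grip_width: 0.091
gripper_force: 58.4
t 10.55 p [0.5378 0.1102 0.1669] yaw_y 20.58 z [ 0.001  0.    -1.   ] F [ 0.46  0.6  -7.14] T [ 0.183  0.117 -0.014] w 7.8 58.38609337806702 q [ 0.19  0.44 -0.64  1.9   0.33  0.9  -0.25]
```

View pics/g.png

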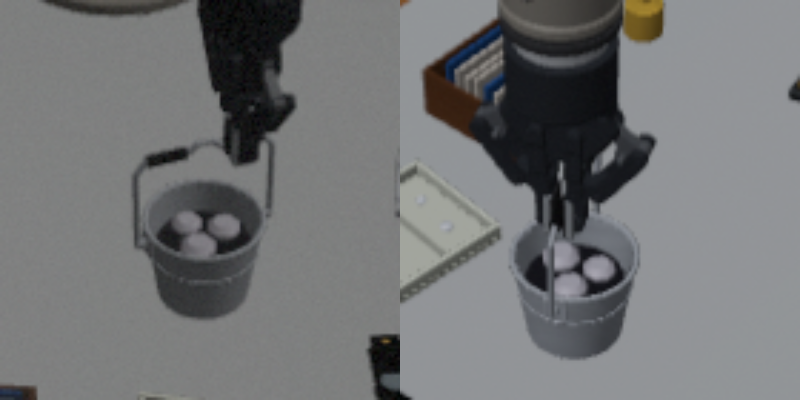

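```bash
python3 -m pendant '[[[0,0,0.2],[0,0,0],5],[[0,0,0.4],[0,0,0],5],[[0.033,-0.1,0.5],[0,0,0],5],[[0.065,-0.2,0.5],[0,0,-0.1],5],[[0.1,-0.3,0.4],[0,0,-0.1],5],[[0.13,-0.4,0.3],[0,0,-0.1],5],[[0.147,-0.45,0.1],[0,0,-0.1],5],[[0.147,-0.45,0.1],[0,0,-0.1],5],[[0.147,-0.45,0.1],[0,0,-0.1],5],[[0.147,-0.45,0.1],[0,0,-0.1],5],[[0.147,-0.45,0.1],[0,0,-0.1],5],[[0.147,-0.45,0.1],[0,0,-0.1],5],[[0.147,-0.45,0.1],[0,0,-0.1],5],[[0.147,-0.45,0.1],[0,0,-0.1],5],[[0.147,-0.45,0],[0,0,-0.1],5],[[0.147,-0.45,0],[0,0,-0.1],5],[[0.147,-0.45,0],[0,0,-0.1],5],[[0.147,-0.45,0],[0,0,-0.1],5],[[0.147,-0.45,0],[0,0,-0.1],5],[[0.147,-0.45,0],[0,0,-0.1],5]]' && python3 -m pendant '[[[0.147,-0.45,0],[0,0,-0.1],5],[[0.147,-0.45,0],[0,0,-0.1],5],[[0.147,-0.45,0],[0,0,-0.1],5],[[0.13,-0.4,0],[0,0,-0.1],5],[[0.114,-0.35,0],[0,0,-0.1],5],[[0.091,-0.28,0],[0,0,-0.1],5],[[0.065,-0.2,0],[0,0,0],5],[[0.04,-0.12,0],[0,0,0],5],[[0.016,-0.05,0],[0,0,0],5],[[0,0,0],[0,0,0],5],[[0,0,0],[0,0,0],5],[[0,0,0],[0,0,0],5]]'; python3 pose.py
cat > look.py <<'E'
from h import *
import sys
a=optics.capture("scene");b=optics.capture("side")
for n in ["bail_mid","hook_seat","pail"]:
    A=optics.spot_point(a,n);B=optics.spot_point(b,n)
    print(n,[(round(d["conf"],2),np.round(d["position"]).tolist()) for d in A],[(round(d["conf"],2),np.round(d["position"]).tolist()) for d in B])
    for d in A[:3]:
        for e in B[:3]:
            X,r=tri([(a,d["position"]),(b,e["position"])])
            if r<3: print("  ",np.round(X,4),round(r,2))
c=lambda p,X:np.clip(proj(p,X).astype(int),60,[579,419])
def crop(p):
    u=c(p,[.64,-.32,.24]);return cv2.resize(p["image"][u[1]-50:u[1]+50,u[0]-50:u[0]+50],(400,400),interpolation=cv2.INTER_CUBIC),u-50
ca,ua=crop(a);cb,ub=crop(b);print("crop origins",ua,ub,"x4")
cv2.imwrite(sys.argv[1],np.hstack([ca,cb]))
E
python3 look.py pics/i.png
```

```text
time: 12.65
position: [0.6335, -0.1834, 0.2903]
eef_rot: [-0.0, 0.629, 0.777, -0.0]
wrist_force: [-0.2, -0.2, -6.7]
grip_width: 0.094
gripper_force: 58.7
time: 13.85
position: [0.669, -0.2911, 0.2907]
eef_rot: [-0.0, 0.649, 0.761, 0.0]
wrist_force: [-0.5, 1.0, -7.2]
grip_width: 0.09
gripper_force: 58.7
t 13.85 p [ 0.669  -0.2911  0.2907] yaw_y 9.14 z [ 0.  0. -1.] F [-0.54  1.04 -7.16] T [ 0.226  0.009 -0.008] w 7.7 58.69620144367218 q [ 0.62  0.59 -0.48  1.33  0.27  1.29  0.3 ]
bail_mid [(0.61, [226.0, 148.0])] [(0.4, [112.0, 383.0])]
   [ 0.6788 -0.3277  0.2939] 0.78
hook_seat [(0.51, [234.0, 160.0])] [(0.84, [134.0, 395.0])]
   [ 0.639  -0.3252  0.2456] 0.98
pail [(0.75, [281.0, 170.0])] []
crop origins [111 185] [342  88] x4
```

View pics/i.png

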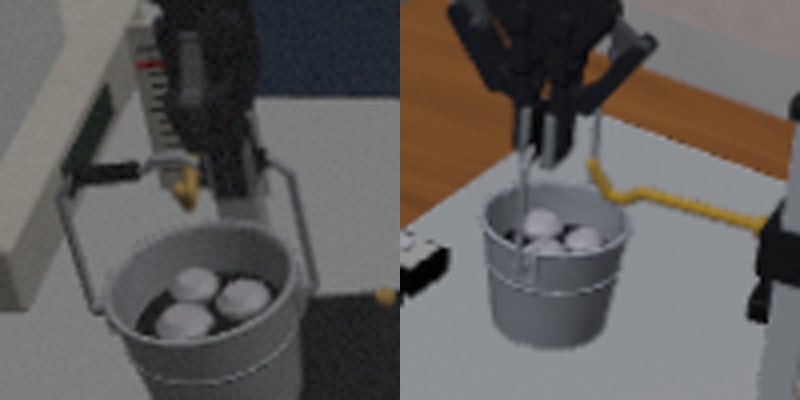

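Run:
```python
from h import *
a=optics.capture("scene")
y=np.radians(9.14);d=np.array([np.cos(y),np.sin(y),0]);e=np.array([-np.sin(y),np.cos(y),0]);z=np.array([0,0,1.])
T=np.array([.669,-.2911,.2887])
# (along e from mid, below bar) : sleeve_a centre, left lower wire end, right lower wire end
obs=[((-.031,0),(107,174)),((-.0535,-.075),(97,305)),((.0535,-.075),(313,288))]
def P(v,el,h):
    c,s=np.cos(v[0]),np.sin(v[0]);l=el-.031
    return T+d*v[1]+z*v[3]+e*v[2]+(e*c+z*s)*l+(z*c-e*s)*(h)+0*d
f=lambda v:np.concatenate([proj(a,P(v,*g))-[111+o[0]/4,185+o[1]/4] for g,o in obs]+[np.array(v[1:])*300])
r=least_squares(f,[0,0,0,0]);print(np.degrees(r.x[0]),r.x,r.fun.round(1))
f0=f([0,0,0,0]);print(f0.round(1))
print("mid",P(r.x,0,.006).round(4))
h=a["camera_from_world"]
for X in ([.630,-.330,.245],[.6386,-.329,.2457]):print(proj(a,X),)
```

```text
1.2839990056099893 [ 0.02241001  0.00180356  0.00338411 -0.00250441] [ 0.2  1.  -0.2 -0.3 -0.7 -1.2  0.5  1.  -0.8]
[-1.8 -1.  -3.  -2.4 -3.4 -2.4  0.   0.   0. ]
mid [ 0.6752 -0.3182  0.2915]
[157.87943248 230.75103562]
[157.18801771 233.05116271]
```

The pail hangs within about 1° of level and clear of the hook. The tip is at crop (185,190) in the scene view and (592,165) in the side view. Now I'll move the bail over the trough.

```bash
python3 -m pendant '[[[-0.03,-0.005,0],[0,0,0],5],[[-0.07,-0.011,0],[0,0,0],5],[[-0.1,-0.016,0],[0,0,0],5],[[-0.13,-0.021,0],[0,0,0],5],[[-0.145,-0.023,0],[0,0,0],5],[[-0.145,-0.023,0],[0,0,0],5],[[-0.13,-0.021,0],[0,0,0],5],[[-0.12,-0.02,0],[0,0,0],5],[[-0.1,-0.03,0],[0,0,0],5],[[-0.07,-0.02,0],[0,0,0],5],[[-0.045,-0.01,0],[0,0,0],5],[[0,0,0],[0,0,0],5],[[0,0,0],[0,0,0],5],[[0,0,0],[0,0,0],5],[[0,0,-0.1],[0,0,0],5],[[0,0,-0.15],[0,0,0],5],[[0,0,-0.1],[0,0,0],5],[[0,0,0],[0,0,0],5],[[0,0,0],[0,0,0],5]]'; python3 pose.py; python3 look.py pics/j.png;python3 - <<'E'
from h import *
w=optics.capture("wrist")
for n in("bail_mid","hook_seat"):print(n,[(round(d["conf"],2),np.round(d["position"],1),) for d in optics.spot_point(w,n)[:2]])
print(proj(w,[.6305,-.330,.245]))
a=cv2.imread("pics/j.png");u=proj(w,[.63,-.33,.26]).astype(int);print(u)
x=np.clip(u[0]-160,0,320);y=np.clip(u[1]-80,0,320)
cv2.imwrite("pics/k.png",np.vstack([a,cv2.resize(w["image"][y:y+80,x:x+320],(800,200))]));print(x,y)
E
```

```text
time: 16.2
position: [0.6255, -0.2998, 0.2762]
eef_rot: [-0.0, 0.649, 0.761, -0.0]
wrist_force: [-0.2, -0.4, -7.4]
grip_width: 0.088
gripper_force: 58.7
t 16.2 p [ 0.6255 -0.2998  0.2762] yaw_y 9.08 z [-0.  0. -1.] F [-0.18 -0.39 -7.37] T [ 0.187  0.094 -0.054] w 7.5 58.70174825191498 q [ 0.68  0.53 -0.48  1.45  0.25  1.22  0.32]
bail_mid [(0.82, [218.0, 152.0])] [(0.68, [125.0, 396.0])]
   [ 0.6372 -0.3322  0.2775] 1.45
hook_seat [(0.71, [235.0, 156.0]), (0.51, [248.0, 433.0])] [(0.63, [137.0, 395.0])]
   [ 0.6385 -0.3321  0.2406] 0.45
pail [(0.57, [276.0, 171.0])] [(0.86, [177.0, 398.0]), (0.27, [413.0, 227.0])]
   [ 0.6218 -0.3287  0.1209] 1.62
crop origins [111 185] [342  88] x4
bail_mid [(0.89, array([407.3, 310.1]))]
hook_seat []
[310.37239101 357.83187862]
[309 378]
149 298
```

View pics/k.png

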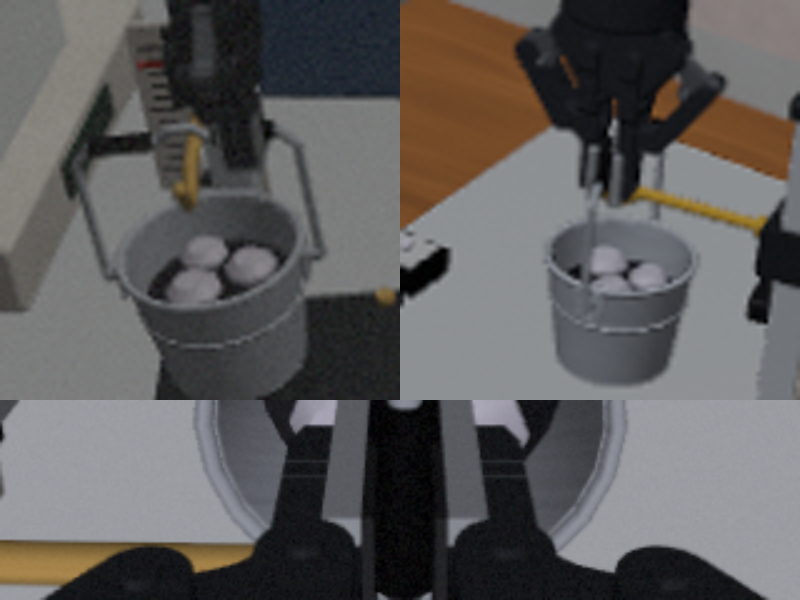

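The bail sits over the trough. The networks put bail_mid and hook_seat within 1.5 mm of each other in plan. Lowering now.

```bash
python3 -m pendant '[[[0,0,-0.04],[0,0,0],5],[[0,0,-0.06],[0,0,0],5],[[0,0,-0.08],[0,0,0],5],[[0,0,-0.08],[0,0,0],5],[[0,0,-0.08],[0,0,0],5],[[0,0,-0.08],[0,0,0],5],[[0,0,-0.08],[0,0,0],5],[[0,0,-0.06],[0,0,0],5],[[0,0,-0.04],[0,0,0],5],[[0,0,-0.02],[0,0,0],5],[[0,0,0],[0,0,0],5]]'; python3 pose.py; python3 -m pendant '[[[0,0,-0.02],[0,0,0],5],[[0,0,-0.025],[0,0,0],5],[[0,0,-0.025],[0,0,0],5],[[0,0,-0.025],[0,0,0],5],[[0,0,-0.025],[0,0,0],5],[[0,0,-0.025],[0,0,0],5],[[0,0,-0.025],[0,0,0],5],[[0,0,-0.025],[0,0,0],5],[[0,0,-0.025],[0,0,0],5],[[0,0,-0.025],[0,0,0],5],[[0,0,-0.025],[0,0,0],5],[[0,0,-0.025],[0,0,0],5],[[0,0,-0.025],[0,0,0],5]]'; python3 pose.py
```

```text
time: 17.85
position: [0.6256, -0.2999, 0.2516]
eef_rot: [-0.0, 0.649, 0.761, -0.0]
wrist_force: [0.3, -0.5, -5.7]
grip_width: 0.091
gripper_force: 58.7
t 17.85 p [ 0.6256 -0.2999  0.2516] yaw_y 9.08 z [-0.  0. -1.] F [ 0.29 -0.52 -5.66] T [ 0.197  0.019 -0.039] w 7.8 58.684932589530945 q [ 0.68  0.55 -0.48  1.48  0.27  1.18  0.32]
time: 19.15
position: [0.6257, -0.2999, 0.2389]
eef_rot: [0.0, 0.649, 0.761, 0.0]
wrist_force: [0.2, 0.0, -6.2]
grip_width: 0.091
gripper_force: 58.8
t 19.15 p [ 0.6257 -0.2999  0.2389] yaw_y 9.08 z [ 0. -0. -1.] F [ 0.16  0.05 -6.2 ] T [ 0.149 -0.004  0.04 ] w 7.7 58.81493926048279 q [ 0.68  0.56 -0.48  1.49  0.27  1.16  0.31]
```

```bash
python3 -m pendant '[[[0,0,-0.025],[0,0,0],5],[[0,0,-0.025],[0,0,0],5],[[0,0,-0.025],[0,0,0],5],[[0,0,-0.025],[0,0,0],5],[[0,0,-0.025],[0,0,0],5],[[0,0,-0.025],[0,0,0],5],[[0,0,-0.025],[0,0,0],5],[[0,0,-0.025],[0,0,0],5],[[0,0,-0.025],[0,0,0],5],[[0,0,-0.02],[0,0,0],5],[[0,0,0],[0,0,0],5],[[0,0,0],[0,0,0],5]]'; python3 pose.py; python3 look.py pics/l.png; python3 pose.py
```

```text
time: 20.35
position: [0.6257, -0.2999, 0.2292]
eef_rot: [0.0, 0.649, 0.761, 0.0]
wrist_force: [0.2, -0.1, -4.8]
grip_width: 0.094
gripper_force: 59.0
t 20.35 p [ 0.6257 -0.2999  0.2292] yaw_y 9.09 z [ 0. -0. -1.] F [ 0.19 -0.07 -4.79] T [ 0.098 -0.073 -0.022] w 8.0 58.969688415527344 q [ 0.68  0.57 -0.48  1.5   0.28  1.14  0.31]
bail_mid [(0.57, [238.0, 160.0])] [(0.43, [142.0, 396.0])]
   [ 0.632  -0.328   0.2288] 0.1
hook_seat [(0.68, [356.0, 199.0]), (0.57, [238.0, 161.0])] [(0.91, [143.0, 399.0]), (0.3, [206.0, 348.0])]
   [ 0.6275 -0.3289  0.2252] 0.71
pail [] [(0.88, [189.0, 395.0])]
crop origins [111 185] [342  88] x4
t 20.75 p [ 0.6257 -0.2999  0.2291] yaw_y 9.09 z [ 0. -0. -1.] F [ 0.7   0.66 -5.07] T [ 0.157 -0.14   0.008] w 7.6 58.965144753456116 q [ 0.68  0.57 -0.48  1.5   0.28  1.14  0.31]
```

```bash
python3 -m pendant '[[[0,0,-0.02],[0,0,0],5],[[0,0,-0.03],[0,0,0],5],[[0,0,-0.03],[0,0,0],5],[[0,0,-0.03],[0,0,0],5],[[0,0,-0.03],[0,0,0],5],[[0,0,-0.03],[0,0,0],5],[[0,0,-0.03],[0,0,0],5],[[0,0,-0.03],[0,0,0],5],[[0,0,-0.03],[0,0,0],5],[[0,0,-0.03],[0,0,0],5],[[0,0,-0.03],[0,0,0],5],[[0,0,-0.03],[0,0,0],5],[[0,0,-0.03],[0,0,0],5],[[0,0,-0.03],[0,0,0],5],[[0,0,-0.03],[0,0,0],5],[[0,0,-0.03],[0,0,0],5],[[0,0,-0.02],[0,0,0],5],[[0,0,-0.01],[0,0,0],5],[[0,0,0],[0,0,0],5],[[0,0,0],[0,0,0],5]]'; python3 pose.py; python3 -m pendant '[[[0,0,0],[0,0,0],5]]';  python3 -m pendant '[[[0,0,0],[0,0,0],5]]'; python3 -m pendant '[[[0,0,0],[0,0,0],5]]'
```

```text
time: 22.75
position: [0.6257, -0.2999, 0.2092]
eef_rot: [0.0, 0.649, 0.761, 0.0]
wrist_force: [0.5, -0.4, -1.6]
grip_width: 0.092
gripper_force: 59.2
t 22.75 p [ 0.6257 -0.2999  0.2092] yaw_y 9.08 z [ 0. -0. -1.] F [ 0.52 -0.44 -1.64] T [-0.051 -0.209  0.064] w 7.8 59.241764545440674 q [ 0.67  0.59 -0.47  1.52  0.29  1.1   0.3 ]
time: 22.85
position: [0.6257, -0.2999, 0.2092]
eef_rot: [0.0, 0.649, 0.761, 0.0]
wrist_force: [1.2, -0.1, -3.1]
grip_width: 0.089
gripper_force: 59.2
time: 22.95
position: [0.6257, -0.2999, 0.2092]
eef_rot: [0.0, 0.649, 0.761, 0.0]
wrist_force: [1.1, 0.2, -1.4]
grip_width: 0.09
gripper_force: 59.2
time: 23.05
position: [0.6257, -0.2999, 0.2092]
eef_rot: [0.0, 0.649, 0.761, 0.0]
wrist_force: [1.7, -0.7, -1.1]
grip_width: 0.09
gripper_force: 59.2
```

```bash
cat > avg.py <<'E'
from h import *
F=[]
for i in range(8):
    optics.capture("wrist");s=status.state();F.append(np.r_[s["wrist_force"],s["torque"]])
F=np.array(F);print(round(s["time"],2),s["position"].round(4),F.mean(0).round(2),F.std(0).round(2))
E
python3 -m pendant '[[[0,0,-0.02],[0,0,0],5],[[0,0,-0.03],[0,0,0],5],[[0,0,-0.03],[0,0,0],5],[[0,0,-0.03],[0,0,0],5],[[0,0,-0.03],[0,0,0],5],[[0,0,-0.03],[0,0,0],5],[[0,0,-0.02],[0,0,0],5],[[0,0,-0.01],[0,0,0],5],[[0,0,0],[0,0,0],5],[[0,0,0],[0,0,0],5]]'; python3 avg.py; python3 avg.py
```

```text
time: 24.05
position: [0.6257, -0.2999, 0.2012]
eef_rot: [0.0, 0.649, 0.761, 0.0]
wrist_force: [1.1, -0.1, -0.5]
grip_width: 0.092
gripper_force: 59.4
24.45 [ 0.6257 -0.2999  0.2012] [ 1.38 -0.16 -0.72 -0.06 -0.28  0.04] [0.24 0.55 0.41 0.03 0.03 0.02]
24.85 [ 0.6256 -0.2999  0.2011] [ 1.77 -0.14 -0.86 -0.06 -0.31  0.04] [0.49 0.33 0.53 0.01 0.02 0.03]
```

```bash
python3 -m pendant '[[[0.012,0.002,-0.02],[0,0,0],5],[[0.012,0.002,-0.02],[0,0,0],5],[[0,0,-0.02],[0,0,0],5],[[0,0,-0.01],[0,0,0],5],[[0,0,0],[0,0,0],5],[[0,0,0],[0,0,0],5],[[0,0,0],[0,0,0],5]]'; python3 avg.py; python3 avg.py
```

```text
time: 25.55
position: [0.6267, -0.2995, 0.1984]
eef_rot: [0.0, 0.649, 0.761, 0.0]
wrist_force: [1.4, -0.1, -1.0]
grip_width: 0.091
gripper_force: 59.3
25.95 [ 0.6267 -0.2996  0.1984] [ 2.3   0.19 -0.37  0.08 -0.48  0.09] [0.45 0.32 0.42 0.02 0.04 0.02]
26.35 [ 0.6266 -0.2996  0.1983] [ 2.86  0.61 -0.56  0.11 -0.56  0.07] [0.63 0.62 0.45 0.03 0.03 0.04]
```

```bash
python3 avg.py; python3 look.py pics/m.png
python3 - <<'E'
from h import *
a=optics.capture("scene");b=optics.capture("side")
cv2.imwrite("pics/n.png",np.hstack([cv2.resize(a["image"][130:290,100:240],(400,457),interpolation=cv2.INTER_CUBIC),cv2.resize(b["image"][70:230,340:480],(400,457),interpolation=cv2.INTER_CUBIC)]))
E
```

```text
26.75 [ 0.6266 -0.2996  0.1983] [ 3.17  0.69 -0.49  0.13 -0.58  0.08] [0.3  0.39 0.22 0.03 0.04 0.02]
bail_mid [(0.5, [250.0, 159.0])] [(0.44, [152.0, 392.0])]
   [ 0.6397 -0.3301  0.1997] 1.44
hook_seat [(0.42, [251.0, 162.0])] [(0.85, [151.0, 395.0]), (0.21, [288.0, 255.0])]
   [ 0.6359 -0.3285  0.1991] 0.4
pail [(0.74, [300.0, 176.0])] [(0.8, [198.0, 391.0])]
   [ 0.6299 -0.3248  0.0546] 0.25
crop origins [111 185] [342  88] x4
```

View pics/n.png

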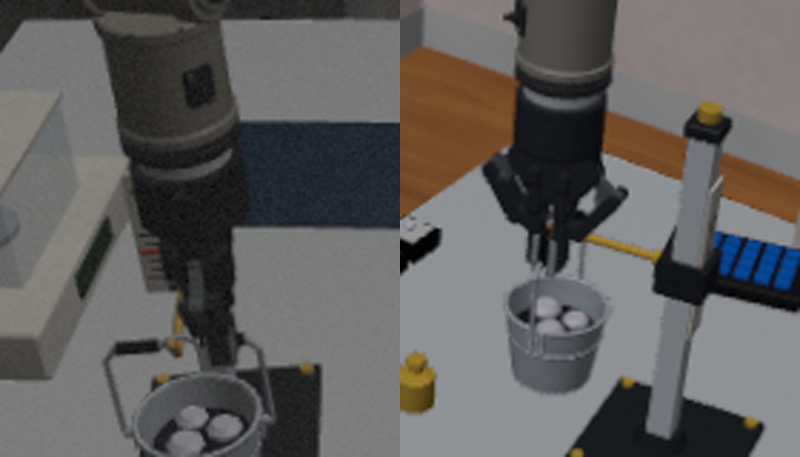

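The last picture shows the wire in the hook trough at about (548,228) in the side crop. The gripper is well clear of the column, and the pail hangs level and free. The x force keeps growing, so I'll probe it.

```bash
python3 avg.py; python3 -m pendant '[[[0.025,0.004,0],[0,0,0],5],[[0,0,0],[0,0,0],5]]' >/dev/null; python3 avg.py; python3 avg.py; python3 pose.py
```

```text
27.65 [ 0.6266 -0.2996  0.1983] [ 2.95  1.16 -0.71  0.2  -0.64  0.08] [0.46 0.55 0.39 0.04 0.03 0.03]
28.25 [ 0.6273 -0.2997  0.1982] [ 1.02  0.47 -0.38  0.14 -0.22  0.03] [0.36 0.49 0.3  0.05 0.06 0.04]
28.65 [ 0.6274 -0.2997  0.1982] [ 0.06  0.27 -0.29  0.05 -0.04  0.02] [0.66 0.79 0.52 0.03 0.05 0.04]
t 28.65 p [ 0.6274 -0.2997  0.1982] yaw_y 9.07 z [-0. -0. -1.] F [-0.15  1.35  0.3 ] T [0.079 0.    0.017] w 7.4 59.32321608066559 q [ 0.67  0.6  -0.47  1.52  0.29  1.09  0.29]
```

```bash
python3 -m pendant '[[[0,0,-0.02],[0,0,0],5],[[0,0,-0.02],[0,0,0],5],[[0,0,0],[0,0,0],5],[[0,0,0],[0,0,0],5]]' >/dev/null; python3 avg.py; python3 avg.py;python3 avg.py
```

```text
29.45 [ 0.6275 -0.2997  0.1967] [-0.27  0.07 -0.36 -0.03  0.1  -0.02] [0.35 0.41 0.35 0.02 0.02 0.05]
29.85 [ 0.6276 -0.2996  0.1967] [-0.68 -0.46 -0.5  -0.05  0.09  0.01] [0.2  0.32 0.51 0.04 0.03 0.02]
30.25 [ 0.6275 -0.2996  0.1967] [-0.44 -0.14 -0.31 -0.08  0.09 -0.02] [0.36 0.44 0.46 0.02 0.04 0.03]
```

```bash
python3 -m pendant '[[[-0.005,0,-0.02],[0,0,0],5],[[0,0,-0.02],[0,0,0],5],[[0,0,-0.01],[0,0,0],5],[[0,0,0],[0,0,0],5],[[0,0,0],[0,0,0],5]]' >/dev/null; python3 avg.py; python3 avg.py;python3 avg.py;python3 avg.py
```

```text
31.15 [ 0.6274 -0.2995  0.1948] [ 0.21 -0.73 -0.09 -0.14 -0.1   0.  ] [0.48 0.4  0.45 0.02 0.02 0.04]
31.55 [ 0.6274 -0.2996  0.1947] [ 0.78 -0.88 -0.18 -0.16 -0.14  0.01] [0.44 0.37 0.42 0.03 0.02 0.03]
31.95 [ 0.6274 -0.2995  0.1947] [ 0.97 -1.3  -0.12 -0.17 -0.21  0.05] [0.47 0.39 0.44 0.02 0.03 0.01]
32.35 [ 0.6274 -0.2995  0.1947] [ 1.12 -0.8   0.07 -0.17 -0.22  0.04] [0.61 0.48 0.35 0.03 0.03 0.02]
```

```bash
python3 -m pendant '[[[0.008,-0.008,0],[0,0,0],5],[[0,0,0],[0,0,0],5]]' >/dev/null; python3 avg.py; python3 avg.py;python3 avg.py
```

```text
32.95 [ 0.6276 -0.2996  0.1946] [-0.2   0.45  0.07  0.06  0.03  0.01] [0.5  0.71 0.42 0.05 0.04 0.02]
33.35 [ 0.6276 -0.2997  0.1946] [-0.35  0.6   0.1   0.16  0.14 -0.01] [0.46 0.49 0.28 0.02 0.05 0.03]
33.75 [ 0.6277 -0.2998  0.1947] [-0.62  1.02  0.04  0.21  0.19 -0.03] [0.36 0.41 0.48 0.03 0.04 0.05]
```

```bash
python3 -m pendant '[[[-0.003,0.004,0],[0,0,0],5],[[0,0,0],[0,0,0],8],[[0,0,0],[0,0,0],9],[[0,0,0],[0,0,0],10],[[0,0,0],[0,0,0],11],[[0,0,0],[0,0,0],12],[[0,0,0],[0,0,0],13],[[0,0,0],[0,0,0],15],[[0,0,0],[0,0,0],18],[[0,0,0],[0,0,0],22],[[0,0,0],[0,0,0],26],[[0,0,0],[0,0,0],30],[[0,0,0],[0,0,0],30],[[0,0,0],[0,0,0],30],[[0,0,0],[0,0,0],30]]'; python3 pose.py; python3 look.py pics/o.png
```

```text
time: 35.25
position: [0.6276, -0.2997, 0.1947]
eef_rot: [-0.0, 0.649, 0.761, 0.0]
wrist_force: [-0.1, -0.2, -0.6]
grip_width: 0.352
gripper_force: 0.0
t 35.25 p [ 0.6276 -0.2997  0.1947] yaw_y 9.08 z [ 0.  0. -1.] F [-0.07 -0.24 -0.56] T [0.011 0.033 0.031] w 30.0 0.0 q [ 0.67  0.6  -0.47  1.53  0.29  1.08  0.29]
bail_mid [(0.55, [250.0, 159.0]), (0.33, [247.0, 430.0])] [(0.68, [153.0, 394.0]), (0.3, [199.0, 392.0])]
   [ 0.6366 -0.3317  0.1972] 1.12
hook_seat [(0.69, [252.0, 160.0])] [(0.79, [153.0, 394.0]), (0.24, [198.0, 392.0])]
   [ 0.6362 -0.3324  0.1946] 0.34
pail [(0.57, [302.0, 176.0]), (0.49, [248.0, 161.0])] [(0.74, [197.0, 393.0])]
   [ 0.6307 -0.3275  0.0527] 1.69
crop origins [111 185] [342  88] x4
```

```bash
python3 -m pendant '[[[0,0,0.05],[0,0,0],30],[[0,0,0.1],[0,0,0],30],[[0,0,0.2],[0,0,0],30],[[0,0,0.3],[0,0,0],30],[[0,0,0.3],[0,0,0],30],[[0,0,0.3],[0,0,0],30],[[0,0,0.3],[0,0,0],30],[[0,0,0.3],[0,0,0],30],[[0,0,0.4],[0,0,0],30],[[0,0,0.4],[0,0,0],30],[[0,0,0.4],[0,0,0],30],[[0,0,0.3],[0,0,0],30],[[0,0,0.2],[0,0,0],30],[[0,0,0],[0,0,0],30],[[0,0,0],[0,0,0],30],[[0,0,0],[0,0,0],30],[[0,0,0],[0,0,0],30],[[0,0,0],[0,0,0],30]]'; for i in 1 2 3; do python3 look.py pics/p.png; done
```

```text
time: 37.45
position: [0.6274, -0.2997, 0.3361]
eef_rot: [-0.0, 0.649, 0.761, -0.0]
wrist_force: [-0.8, 0.4, -0.2]
grip_width: 0.354
gripper_force: 0.0
bail_mid [(0.89, [253.0, 160.0])] [(0.49, [152.0, 394.0])]
   [ 0.6396 -0.3326  0.1937] 0.16
hook_seat [(0.64, [251.0, 159.0]), (0.24, [294.0, 488.0])] [(0.95, [152.0, 396.0])]
   [ 0.6345 -0.3343  0.1955] 0.25
pail [(0.9, [303.0, 176.0])] [(0.96, [201.0, 390.0])]
   [ 0.6315 -0.3247  0.0471] 0.1
crop origins [111 185] [342  88] x4
bail_mid [(0.68, [249.0, 160.0])] [(0.64, [150.0, 395.0])]
   [ 0.6364 -0.3321  0.2022] 0.28
hook_seat [(0.63, [253.0, 161.0]), (0.48, [342.0, 502.0])] [(0.65, [152.0, 396.0])]
   [ 0.6356 -0.3326  0.194 ] 0.81
pail [(0.96, [304.0, 175.0])] [(0.84, [198.0, 395.0]), (0.67, [209.0, 346.0])]
   [ 0.6298 -0.3324  0.0464] 2.0
crop origins [111 185] [342  88] x4
bail_mid [(0.85, [249.0, 158.0])] [(0.68, [154.0, 392.0])]
   [ 0.6379 -0.3325  0.198 ] 2.28
hook_seat [(0.78, [253.0, 162.0])] [(0.85, [154.0, 393.0])]
   [ 0.6369 -0.3279  0.1924] 0.2
pail [(0.96, [305.0, 174.0])] [(0.81, [201.0, 394.0])]
   [ 0.6273 -0.3332  0.0389] 1.04
crop origins [111 185] [342  88] x4
```

```bash
cat > still.py <<'E'
from h import *
S=[];ref=None
for i in range(12):
    g=cv2.cvtColor(optics.capture("side")["image"],cv2.COLOR_BGR2GRAY)[160:215,370:425].astype(np.float32)
    if ref is None: ref=g
    S.append(cv2.phaseCorrelate(ref,g)[0])
print(round(status.state()["time"],2),np.round(S,2).tolist())
E
python3 still.py; python3 -m pendant '[[[0,0,0],[0,0,0],30],[[0,0,0],[0,0,0],30],[[0,0,0],[0,0,0],30],[[0,0,0],[0,0,0],30],[[0,0,0],[0,0,0],30],[[0,0,0],[0,0,0],30],[[0,0,0],[0,0,0],30],[[0,0,0],[0,0,0],30],[[0,0,0],[0,0,0],30],[[0,0,0],[0,0,0],30],[[0,0,0],[0,0,0],30],[[0,0,0],[0,0,0],30],[[0,0,0],[0,0,0],30],[[0,0,0],[0,0,0],30],[[0,0,0],[0,0,0],30],[[0,0,0],[0,0,0],30],[[0,0,0],[0,0,0],30],[[0,0,0],[0,0,0],30],[[0,0,0],[0,0,0],30],[[0,0,0],[0,0,0],30]]'>/dev/null; python3 still.py
```

```text
39.25 [[0.0, 0.0], [0.03, 0.0], [0.0, 0.0], [0.02, -0.01], [0.01, 0.02], [0.02, -0.0], [-0.0, -0.01], [0.0, -0.0], [0.02, -0.02], [0.01, 0.0], [0.01, 0.01], [0.0, 0.02]]Traceback (most recent call last):
  File "still.py", line 4, in <module>
    g=cv2.cvtColor(optics.capture("side")["image"],cv2.COLOR_BGR2GRAY)[160:215,370:425].astype(np.float32)
                   ~~~~~~~~~~~~~~^^^^^^^^
ValueError: 200 camera calls are used up
```

The pail is still to within 0.03 px, so I'm handing in.

```bash
python3 -c "
from station import ticket
print(ticket.sign_off())"
```

```text
the job is handed in; nothing more can be done
None
```

The pail now hangs still from the scale hook, the arm has sunk about 49 mm (pail weight roughly 7 N), the gripper is clear of it, and the job was handed in at about 41 s; no verdict came back.

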